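Clamp the oilstone in the quick-release stone holder

ROBOT

A 6-joint arm with a two-finger parallel gripper is mounted at the origin on a cart in front of the work surface, level with it; the furniture and walls round the work are solid. World frame = base frame: x ahead of the robot, y to its left, z up, the work surface at z = 0. Lengths are in mm, angles in degrees, forces in N, time in s.
With the tool pointing down it reaches from about 375 to 975 mm from the base axis. Payload 3.8 kg.
Tool frame: the origin (TCP) lies midway between the tips of the shut fingers; the grasp point (between the pads) lies 19 mm behind it; z points along the fingers, x is the direction in which the jaws open and shut, and the axes are right-handed (so a half turn about z gives the same grasp; the last joint's range is limited). The gripper opens to 85 mm and grips with 20 to 120 N. Pads are 22 mm wide; open, the fingers measure 114 mm over their backs; the gripper's body (76 mm by 85 mm) begins 54 mm behind the grasp point. The pads swing forward as they close: fully open they stand 13 mm farther back than shut.
Start: joints at [71.454, 15.12, 91.902, -0, 72.978, -2.114], TCP at [190.945, 647.424, 231.28] pointing down, gripper open.
Joint ranges: [-150.88, 150.88], [-54.13, 125.18], [17.81, 147.31], [-75.09, 255.09], [0, 152.58], [-146.25, 146.25]. Speed limits (degrees/s): [147.25, 147.25, 180, 180, 180, 180].

INTERFACE

Orientations are given as [roll, pitch, yaw] about the fixed x, y, z axes, in that order (R = Rz(yaw) Ry(pitch) Rx(roll)).
In Python, from rig import telemetry, vision, ticket gives the robot as it stands.
- The arm moves only by the shell command python3 -m creep 'ROWS' [FORCE]. ROWS is JSON, one flat list of numbers, 5 for each row, row after row: the finger opening in m, from 0 to 0.0854, then the shift along the world's x, y, z in m, then the turn about the world's z in rad. In form: [grip, tx, ty, tz, yaw, grip, tx, ty, tz, yaw, ...]. A call has 1 to 12 rows; each row shifts and turns the commanded pose from where the row before left it; what a row does not reach is not made up. A row lasts 1/10 s, in which the tool goes at most 50 mm and 8.59 degrees, less where a joint would pass 70% of its speed; a pose out of reach is approached as far as the arm can. A call with a gripper value outside its range is refused whole. The fingers move at their own pace and stop on an object; FORCE is the grip in N (left out, the last holds). Time passes only in rows, so rows that do not move let the fingers close. It gives the time, the measured TCP pose, the force and the opening at its end, in the units of the state.
- telemetry.sense(): the state, without advancing time (a new reading comes with each control period).
- vision.read_camera(name): name is "scene" or "top" or "wrist"; returns a dict with "image" (480x640x3 uint8, blue, green, red), "range_z" (480x640 float32, mm along the optical axis (not along the pixel's ray), 0 where there is no reading), "K" (3x3 intrinsics, pixels), "eye" and "attitude" of the camera in the world; the wrist camera has in their place "tool_from_camera" (4x4, takes a point from camera to tool coordinates, whose origin is the TCP and whose axes are the tool frame's). Camera axes: x right, y down, z forward; pixel columns grow to the right and rows downward; lengths in mm; the calibration is good to about 2 mm. A picture is of the moment at which its call begins: read the wrist's pose just before it.
- ticket.job_done(): hands the job in, once; it reports no verdict.
The state is a dict: "t": time; "joint_pos": joint angles; "qd": joint speeds; "tau": joint torques, N m; "ee_pos": TCP position; "orientation": TCP orientation; "force": force on the tool from outside, world axes, zero at the start; "moment": the same for the moment, N m; "finger_gap": finger opening in mm.
Only numpy, scipy, OpenCV 4.12 (cv2) and the standard library are available. Lean on these libraries where they do the work, as an engineer would, in place of code of your own. Each camera call takes 0.05 s, during which the arm holds its last target.

TASK

Mount the oilstone in the stone holder for honing: hold the thumb button down to slide the jaw carriage back, lay the stone gently flat and square on the bed between the two jaws, then hold the button down again and push the carriage up until the stone is against the end stop and the sprung jaw is squeezed right in, without crushing the stone. Let the button spring back up so that the carriage locks there with the stone held firmly, and leave the other things on the stand where they are.

Things in the scene. Friction and masses are not known exactly. Their poses are not given: they have to be found in the camera images.
- holder: stone holder bolted to the stand: steel bed 56 mm wide (x), 284 mm long (y), top 28 mm above the stand, no side lips, on two grey feet (112 mm in x, 30 mm in y, 20 mm high, at y = -120 and +120 mm). Racks along its edges reach x = -36 and +36 mm, no higher than the bed. Origin: middle of the underside, on the stand; z up, y along the bed from the carriage to the end stop
- home (a point): point on the holder, its axes: where the centre (half-way up) of a properly clamped stone lies, 66.3 mm from the holder's origin along y, 12 mm above the bed, 40 mm above the stand, 62.5 mm from the end stop's face
- end_stop: fixed jaw on the +y end of the bed: grey block with a rubber face, 48 mm wide (x), top 46 mm above the stand; the face looks to -y and lies at y = +128.8 mm of the holder. Origin and axes are those of the holder
- slider (a joint): travel of the grey jaw carriage (m): 0 = fully back, 0.072 = farthest towards the end stop (holder's +y). A pin locks it in a rack every 8 mm (0, 0.008, ...) unless the button is down; then it slides with 1 to 2 N of drag. Carriage: 86 mm in x, 84 mm in y, deck 40 mm above the stand. Gap between the jaws = 154.8 mm - travel; at the start it is shorter than the stone
- button_top (a point): centre of the top of the thumb button amid the carriage (holder's axes): ribbed steel, 28 mm (x) by 40 mm (y), 48 mm above the stand when up, 41 mm when down. Two thumb ribs cross the deck before and behind it, inner faces 28 mm from its centre in y, 44 mm wide, tops 54.5 mm above the stand: closed gripper tips fit between them, press the button and push the carriage by either rib
- release (a joint): how far the thumb button is pressed (m): 0 = up, 0.007 = fully down; beyond about 0.0045 the lock pin is out of the rack. Its spring takes about 3 N to start, 7 to 10 N to hold fully down. Let go between two rack gaps, the pin springs into a neighbouring one by itself, shifting the carriage by up to 4 mm (now and then it perches on a tooth until nudged)
- jaw (a joint): how far the sprung jaw on the carriage's front is squeezed back (m): 0 = free, 0.012 = right in, solid; springs of 2 N at first, 14 N right in. With the stone on the end stop only the rack gap about 2 mm short of right in holds firmly (jaw squeezed 9 to 10 mm): pushed right in and let go, the carriage slips back 2 to 3 mm and locks there; let go earlier, it slips a gap farther back and holds too loosely
- jaw_face (a point): centre of the sprung jaw's rubber face, which looks to the holder's +y; the jaw is 48 mm wide (x), 29 to 46 mm above the stand. When free, the face is 64 mm ahead (+y) of the button's centre
- stone_center (a point): centre (half-way up) of the two-sided oilstone, a bar 45 mm wide (its x), 125 mm long (its y), 24 mm thick (z), 0.2 to 0.45 kg, brittle (press it with 25 N at most); at the start it lies flat on the stand beside the holder
- oilstone: the same oilstone; origin at the centre of its underside, axes as above
- tool_bit_long: square bar lathe tool bit, 12 x 110 x 12 mm, lying flat; bystander; origin at the centre of its underside
- tool_bit_short: square bar lathe tool bit, 10 x 85 x 10 mm, lying flat; bystander; origin at the centre of its underside
- paste_tin: round tin, 66 mm across, 39 mm high; bystander; origin at the centre of its underside
- center_punch: steel centre punch, 10 mm thick, 105 mm long, lying flat; bystander; origin at the centre of its underside
- oil_can: pump oiler, 62 mm across, 152 mm high to its thin spout; bystander; origin at the centre of its underside
- marker: marker pen, 16 mm thick, 130 mm long, lying flat; bystander; origin at the centre of its underside

How it is judged (in metres and radians):
At the end, for the whole second after the job is handed in: The stone lies flat on the bed, within 7 mm of its middle line and 3.4 degrees of its direction, within 2 mm of the end stop and pressed on it with over 4 N; the sprung jaw is squeezed by over 7 mm; the button is up (pressed under 1.5 mm), so the carriage is locked; the stone is at rest (y of stone_center in the frame of holder between 0.0643 and 0.0683 m and x of stone_center in the frame of holder between -0.007 and 0.007 m and z of stone_center in the frame of holder between 0.038 and 0.043 m and angle between the y axis of oilstone and the y axis of holder, either way round below 0.06 rad and angle between oilstone's own z axis and vertical below 0.06 rad and value of joint release below 0.0015 m and value of joint jaw above 0.007 m and contact force between oilstone and end_stop above 4 N and linear speed of oilstone below 0.01 m/s); the robot touches nothing.
It fails at once if the stone is crushed: pressed on the end stop with more than 45 N (contact force between oilstone and end_stop above 45 N).
It fails at once if the stone is dropped (falls faster than 0.7 m/s out of the fingers) (contact force between oilstone and the fingers below 0.1 N and linear speed of oilstone above 0.7 m/s).
It fails at once if another thing on the stand is moved by more than 30 mm or tipped over (distance of any of tool_bit_long, tool_bit_short, paste_tin, center_punch, oil_can, marker from where it was at the start of the episode above 0.03 m or angle between oil_can's own z axis and vertical above 0.5 rad).
It also fails if it takes over 69 s, if anything falls off the work surface, if the arm or the gripper's body presses on something with over 40 N, if the wrist force passes 120 N, or if a joint passes its speed limit or range.

## Working session

There is one attempt and no reset: what is moved stays moved. The work goes in short steps, Python scripts to look and compute and a shell command to move; the robot and the scene stay as the last step left them, time stands still between calls to the robot, and variables do not carry over. Pictures are saved under pics/ and viewed, and the job is handed in when it is done.

```bash
mkdir -p pics; ls; python3 - <<'E'
from rig import telemetry, vision
import cv2,numpy as np
print(telemetry.sense())
for n in("scene","top","wrist"):
    c=vision.read_camera(n); cv2.imwrite(f"pics/a_{n}.png",c["image"]); np.savez(f"a_{n}.npz",**c)
    print(n,c["K"],c.get("eye"),c.get("attitude"),c.get("tool_from_camera"))
E
```

```text
pics
{'t': 0.0, 'joint_pos': array([ 7.14554040e+01,  1.51695521e+01,  9.19850536e+01, -1.61590958e-03,
        7.29783674e+01, -2.11687421e+00]), 'qd': array([ 0.00190741,  0.00763133,  0.02385704,  0.04574266, -0.04279623,
        0.03078552]), 'tau': array([ 3.01695582e-03, -5.15106797e+01, -3.67324162e+01,  2.25797285e-04,
        1.26682103e-02,  3.12278758e-06]), 'ee_pos': array([190.68924408, 646.70122485, 229.92161431]), 'orientation': array([-1.79996631e+02,  1.32939355e-01,  7.35727569e+01]), 'force': array([ 0.02680386, -0.46650966, -0.39389202]), 'moment': array([ 0.02000312,  0.03249711, -0.04127766]), 'finger_gap': 85.36972195722979}
scene [[602.529158     0.         321.69101589]
 [  0.         602.529158   241.83337369]
 [  0.           0.           1.        ]] [ 163.8793514  -865.45001294  711.82784379] [-125.27802191   -1.23907038  -24.9544203 ] None
top [[548.65283569   0.         322.37355463]
 [  0.         548.65283569 233.31962604]
 [  0.           0.           1.        ]] [470.92842757 -64.07288804 955.01142252] [-174.1532526    -0.47988702  -90.0544692 ] None
wrist [[409.93594791   0.         323.16325984]
 [  0.         409.93594791 241.24104546]
 [  0.           0.           1.        ]] None None [[ 9.99999827e-01 -5.48863149e-04 -2.11028684e-04 -4.38753272e-01]
 [ 5.86628146e-04  9.55955152e-01  2.93512185e-01 -7.35435932e+01]
 [ 4.06359356e-05 -2.93512258e-01  9.55955309e-01 -1.42064438e+02]
 [ 0.00000000e+00  0.00000000e+00  0.00000000e+00  1.00000000e+00]]
```

View pics/a_top.png

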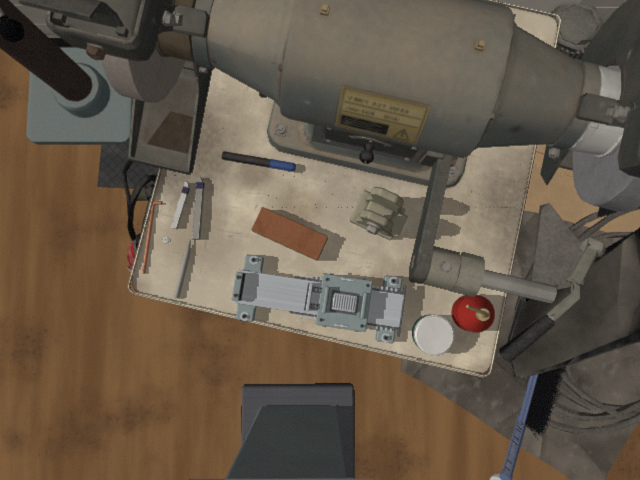

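View pics/a_scene.png

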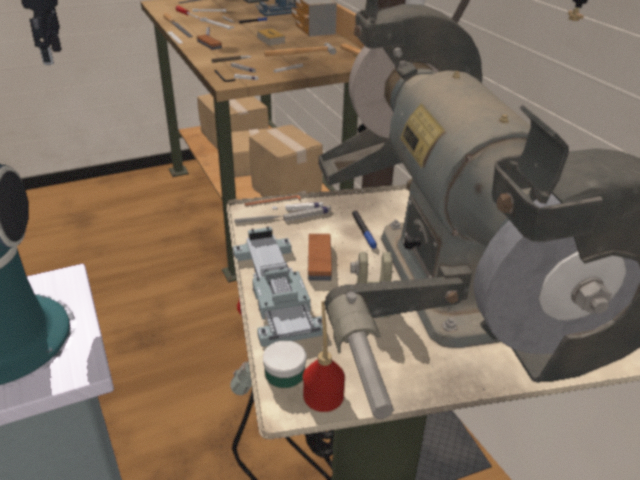

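View pics/a_wrist.png

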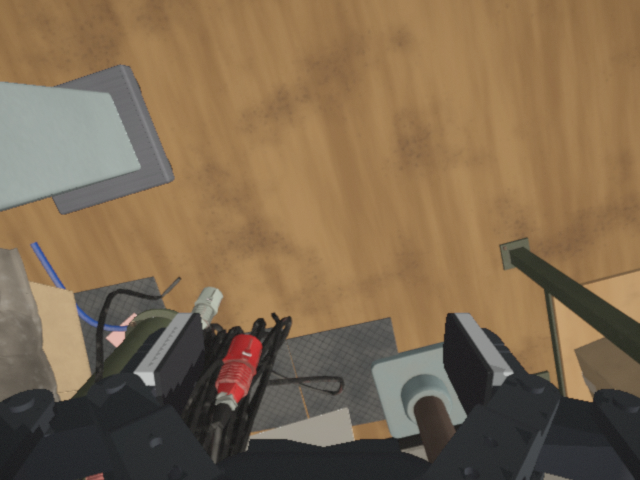

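The top view shows the orange stone at about (289,233). The holder runs from the end stop at (240,287) to its tail at (403,315), with the carriage at (345,302). Next I'll measure these.

```bash
cat > h.py <<'E'
import numpy as np,cv2
from scipy.spatial.transform import Rotation as R
def cam(c):
    if c.get("eye") is not None and np.ndim(c["eye"])>0 and c["eye"].dtype!=object:
        return R.from_euler("xyz",c["attitude"],degrees=True).as_matrix(),np.array(c["eye"])
def wristcam(c,s):
    T=c["tool_from_camera"];Rt=R.from_euler("xyz",s["orientation"],degrees=True).as_matrix()
    return Rt@T[:3,:3],Rt@T[:3,3]+s["ee_pos"]
def ray(c,Rm,e,uv,z):
    uv=np.atleast_2d(uv).astype(float);K=c["K"]
    d=np.c_[(uv[:,0]-K[0,2])/K[0,0],(uv[:,1]-K[1,2])/K[1,1],np.ones(len(uv))]@Rm.T
    return e+d*((z-e[2])/d[:,2])[:,None]
def cloud(c,Rm,e):
    K=c["K"];v,u=np.mgrid[:480,:640];Z=c["range_z"]
    p=np.stack([(u-K[0,2])/K[0,0]*Z,(v-K[1,2])/K[1,1]*Z,Z],-1)
    return p@Rm.T+e
E
python3 - <<'E'
from h import *
c=dict(np.load("a_top.npz")); Rm,e=cam(c)
P=cloud(c,Rm,e)
for uv in [(200,270),(400,250),(289,233),(275,293),(345,302),(433,333),(473,313)]: print(uv,P[uv[1],uv[0]].round(1))
hsv=cv2.cvtColor(c["image"],cv2.COLOR_BGR2HSV)
m=cv2.inRange(hsv,(3,100,60),(16,255,255)); m[:, :220]=0;m[:,350:]=0;m[:190]=0;m[270:]=0
k=max(cv2.findContours(m,0,1)[0],key=cv2.contourArea)
h=cv2.convexHull(k)[:,0]; g=ray(c,Rm,e,h,24)[:,:2].astype(np.float32)
print("stone",cv2.minAreaRect(g), cv2.boxPoints(cv2.minAreaRect(g)).round(1))
im=c["image"][230:350,220:420]; cv2.imwrite("pics/b_holder.png",cv2.resize(im,None,fx=4,fy=4,interpolation=cv2.INTER_CUBIC)[:, :800])
E
```

```text
(200, 270) [ 5.048e+02  1.403e+02 -4.000e-01]
(400, 250) [ 539.3 -207.5    1.1]
(289, 233) [566.8 -15.1  24.1]
(275, 293) [465.2   7.7  28.3]
(345, 302) [ 450.4 -109.    44.4]
(433, 333) [ 399.5 -253.8   41.2]
(473, 313) [ 433.4 -311.8   73.3]
stone ((566.92333984375, -15.524688720703125), (124.29729461669922, 44.49058532714844), 65.43153381347656) [[520.9 -62.8]
 [561.3 -81.3]
 [613.   31.7]
 [572.5  50.2]]
```

View pics/b_holder.png

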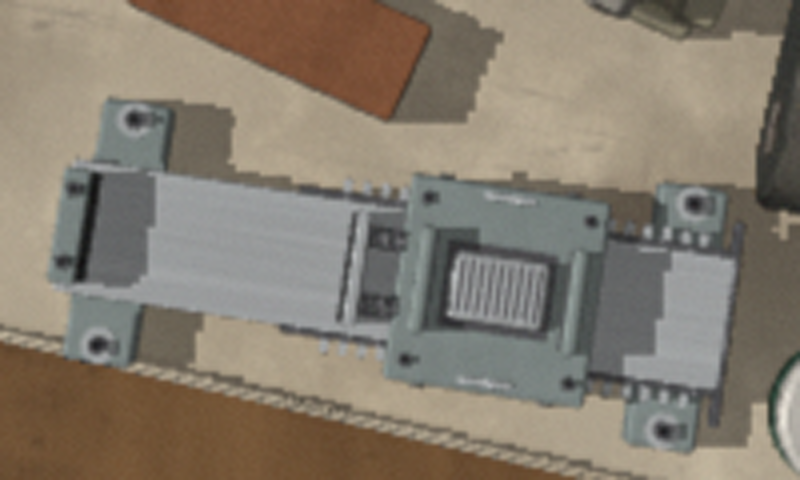

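```bash
python3 - <<'E'
from h import *
c=dict(np.load("a_top.npz")); Rm,e=cam(c)
f=lambda l,z: ray(c,Rm,e,np.array(l)/4+[220,230]-.375,z)[:,:2]
s=f([(135,119),(99,345),(693,203),(663,430)],22); print("screws\n",s.round(1))
a=(s[0]+s[1])/2;b=(s[2]+s[3])/2;d=a-b;o=(a+b)/2
print("origin",o,"len",np.hypot(*d),"yaw y",np.degrees(np.arctan2(d[1],d[0])), "w",np.hypot(*(s[0]-s[1])))
y=d/np.hypot(*d);x=np.array([y[1],-y[0]])
H=lambda p:np.c_[(p-o)@x,(p-o)@y].round(1)
print("endstop front top",H(f([(98,170),(75,285)],46)))
print("button",H(f([(455,250),(548,262),(448,318),(541,328)],48)), f([(498,289.5)],48))
print("deck",H(f([(418,176),(608,206),(385,375),(582,405)],40)))
print("bed edge far tail",H(f([(738,258),(717,388)],28)))
print("jaw top front",H(f([(358,212),(340,322)],46)))
print("ribs",H(f([(432,230),(410,330),(573,252),(567,350)],54.5)))
P=cloud(c,Rm,e); ok=(P[...,2]>10)
print(R.from_euler('xyz',[-180,0,73.57],degrees=True).as_matrix().round(2))
E
```

```text
screws
 [[ 522.    45.3]
 [ 426.9   59.3]
 [ 486.2 -191.5]
 [ 391.3 -177.6]]
origin [456.59997372 -66.10785332] len 239.53646596646195 yaw y 81.43041570493232 w 96.06157381295718
endstop front top [[ 24.1 128.7]
 [-23.8 130.3]]
button [[ 13.4 -21.9]
 [ 14.2 -60.4]
 [-14.4 -23.1]
 [-12.8 -61.4]] [[ 450.48019992 -107.35388341]]
deck [[ 41.4  -2.4]
 [ 40.8 -82.4]
 [-41.5  -1.1]
 [-41.6 -83.1]]
bed edge far tail [[  27.7 -140.6]
 [ -27.1 -139.1]]
jaw top front [[ 22.9  19.9]
 [-22.6  20.4]]
ribs [[ 20.1 -11.2]
 [-21.3  -8.3]
 [ 19.8 -69.5]
 [-19.8 -72.6]]
[[ 0.28  0.96 -0.  ]
 [ 0.96 -0.28  0.  ]
 [ 0.   -0.   -1.  ]]
```

```bash
python3 - <<'E'
from h import *
c=dict(np.load("a_top.npz")); Rm,e=cam(c)
P=cloud(c,Rm,e);P[c["range_z"]==0]=np.nan
for x0 in range(400,800,40):
    r=[]
    for y0 in range(-320,200,40):
        m=(abs(P[...,0]-x0-20)<20)&(abs(P[...,1]-y0-20)<20)
        r.append(int(P[...,2][m].max()) if m.any() else -1)
    print(x0,r)
c=dict(np.load("a_scene.npz")); Rm,e=cam(c)
P2=cloud(c,Rm,e)
# lowest of motor: scene points with z>60 and x<760
for x0 in range(400,800,40):
    r=[]
    for y0 in range(-320,200,40):
        m=(abs(P2[...,0]-x0-20)<20)&(abs(P2[...,1]-y0-20)<20)
        r.append(int(P2[...,2][m].max()) if m.any() else -1)
    print(x0,r)
hsv=cv2.cvtColor(c["image"],cv2.COLOR_BGR2HSV)
m=cv2.inRange(hsv,(3,120,60),(16,255,255)); m[:, :300]=0;m[:,340:]=0;m[:225]=0;m[290:]=0
k=max(cv2.findContours(m,0,1)[0],key=cv2.contourArea)
q=P2[m>0]; q=q[abs(q[:,2]-24)<4]; g=q[:,:2].astype(np.float32)
print("stone scene",cv2.minAreaRect(g))
E
```

```text
400 [141, 43, 44, 34, 59, 51, 57, 31, 27, 27, 11, 9, -1]
440 [153, 105, 91, 32, 56, 56, 58, 33, 32, 52, 6, 11, 13]
480 [115, 127, 114, 28, 44, 45, 47, 32, 33, 51, 5, 6, 15]
520 [104, 112, 113, 15, 90, 10, 30, 28, 27, 28, 5, 15, 13]
560 [4, 110, 111, 108, 109, 12, 27, 28, 28, 27, 5, 16, 13]
600 [4, 109, 109, 108, 105, 6, 4, 4, 28, 5, 5, 16, 15]
640 [319, 338, 333, 332, 321, 304, 5, 15, 5, 4, 7, 99, 91]
680 [346, 359, 357, 355, 350, 344, 335, 325, 19, 18, 18, 467, 275]
720 [361, 369, 362, 362, 361, 360, 358, 354, 325, 298, 401, 471, 471]
760 [357, 359, 360, 361, 362, 362, 369, 360, 335, 328, 404, 403, 399]
400 [135, 42, 42, 32, 55, 48, 54, 30, 10, 27, 10, 6, -921]
440 [153, 103, 30, 31, 56, 56, 56, 32, 31, 51, 3, 10, 10]
480 [114, 126, 113, 28, 45, 44, 48, 31, 31, 51, -1, 9, 11]
520 [106, 110, 112, -1, 4, 24, 28, 27, 26, 26, 3, 11, 11]
560 [5, 110, 111, 107, 108, 26, 27, 27, 27, 26, 3, 14, 13]
600 [3, 108, 106, 108, 100, 3, 4, 26, 26, 3, 3, 14, 13]
640 [320, 336, 331, 326, 315, 297, 4, 12, 4, 4, 4, 95, 92]
680 [349, 358, 356, 352, 348, 339, 334, 322, 19, 19, 18, 119, 83]
720 [360, 370, 361, 360, 360, 358, 357, 352, 311, 292, 401, 437, 431]
760 [356, 359, 360, 360, 360, 360, 369, 359, 326, 327, 405, 408, 421]
stone scene ((569.7874145507812, -18.776046752929688), (125.7261734008789, 40.92089080810547), 66.03083801269531)
```

```bash
python3 -m creep '[0,0.024,-0.042,0,-0.08,0,0.024,-0.042,0,-0.08,0,0.024,-0.042,0,-0.08,0,0.024,-0.042,0,-0.08,0,0.024,-0.042,0,-0.08,0,0.024,-0.042,0,-0.08,0,0.024,-0.042,0,-0.08,0,0.024,-0.042,0,-0.08,0,0.024,-0.042,0,-0.08]' 40
python3 -m creep '[0,0.005,-0.042,0,-0.08,0,0.005,-0.042,0,-0.08,0,0.005,-0.042,0,-0.08,0,0.005,-0.042,0,-0.08,0,0.005,-0.042,0,-0.08,0,0.005,-0.042,0,-0.08,0,0.005,-0.042,0,-0.08,0,0.005,-0.042,0,-0.08,0,0.005,-0.042,0,-0.08,0,0,0,0,0,0,0,0,0,0]'
```

```text
t: 1.05
ee_pos: [407.3, 267.6, 231.2]
orientation: [180.0, -0.0, 32.1]
force: [1.1, 0.4, 0.4]
finger_gap: -0.1
t: 2.15
ee_pos: [451.6, -109.2, 230.9]
orientation: [-180.0, 0.1, -9.1]
force: [0.4, 0.4, -0.9]
finger_gap: 0.1
```

```bash
python3 - <<'E'
from rig import telemetry, vision
from h import *
s=telemetry.sense();c=vision.read_camera("wrist"); cv2.imwrite("pics/c_wrist.png",c["image"]); np.savez("c_wrist.npz",Rm=wristcam(c,s)[0],e=wristcam(c,s)[1],**c)
E
```

```text
(no output)
```

View pics/c_wrist.png

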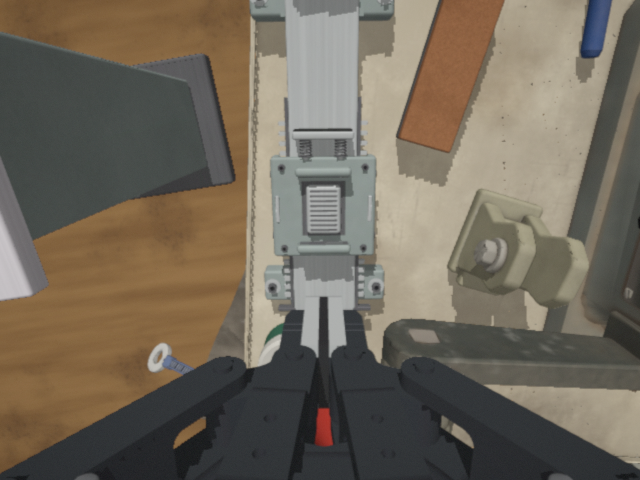

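The wrist view shows the button at (324,208), the ribs at rows 172 and 248, the tail feet screws at (272,286) and (376,286), and the stone's near end at (398,135) to (451,152).

```bash
python3 - <<'E'
from h import *
c=dict(np.load("c_wrist.npz"));Rm,e=c["Rm"],c["e"]
f=lambda l,z: ray(c,Rm,e,l,z)[:,:2].round(1)
print("button",f([(324,208)],48)); print("screws",f([(272,286),(376,286)],22),f([(272,286),(376,286)],22).mean(0))
print("deck",f([(272,157),(376,157),(272,254),(376,254)],40),f([(272,157),(376,157),(272,254),(376,254)],40).mean(0))
print("bed edges",f([(287,70),(358,70)],28),f([(287,70),(358,70)],28).mean(0))
print("stone end",f([(398,135),(451,152)],24),f([(398,135),(451,152)],24).mean(0))
E
```

```text
button [[ 453.8 -106.7]]
screws [[ 393.8 -177.5]
 [ 488.9 -192.7]] [ 441.35 -185.1 ]
deck [[ 419.   -60.8]
 [ 501.1  -73.9]
 [ 403.2 -141.1]
 [ 491.2 -155.2]] [ 453.625 -107.75 ]
bed edges [[441.9   2.1]
 [496.6  -6.7]] [469.25  -2.3 ]
stone end [[523.  -60.8]
 [565.2 -81.5]] [544.1  -71.15]
```

```bash
python3 -m creep '[0,0,0.001,-0.04,0.009,0,0,0,-0.04,0,0,0,0,-0.04,0,0,0,0,-0.04,0,0,0,0,-0.01,0,0,0,0,-0.005,0,0,0,0,-0.003,0,0,0,0,0,0]'
```

```text
t: 3.0
ee_pos: [453.6, -107.7, 54.9]
orientation: [180.0, -0.2, -8.4]
force: [-0.7, -0.1, 0.6]
finger_gap: 0.2
```

```bash
python3 -m creep '[0,0,0,-0.003,0,0,0,0,-0.002,0,0,0,0,-0.002,0,0,0,0,0,0]'
```

```text
t: 3.4
ee_pos: [452.8, -107.9, 46.9]
orientation: [180.0, -0.1, -8.4]
force: [0.4, 0.2, 3.7]
finger_gap: 0.2
```

```bash
python3 -m creep '[0,0,0,-0.002,0,0,0,0,-0.002,0,0,0,0,-0.0015,0,0,0,0,0,0,0,0,0,0,0]'
```

```text
t: 3.9
ee_pos: [452.8, -107.9, 41.4]
orientation: [180.0, -0.1, -8.4]
force: [0.7, -0.2, 6.7]
finger_gap: -0.4
```

```bash
python3 -m creep '[0,-0.00075,-0.005,0,0,0,-0.00075,-0.005,0,0,0,-0.00075,-0.005,0,0,0,-0.00075,-0.005,0,0,0,-0.00075,-0.005,0,0,0,-0.00075,-0.005,0,0]'
```

```text
t: 4.5
ee_pos: [448.2, -137.8, 41.4]
orientation: [-180.0, -0.1, -8.4]
force: [-0.1, 1.1, 5.2]
finger_gap: 0.2
```

```bash
python3 -m creep '[0,-0.00075,-0.005,0,0,0,-0.00075,-0.005,0,0,0,-0.0006,-0.004,0,0,0,-0.0003,-0.002,0,0,0,0,0,0,0]'; python3 - <<'E'
from rig import vision
import cv2
c=vision.read_camera("wrist"); cv2.imwrite("pics/d.png",c["image"])
E
```

```text
t: 5.0
ee_pos: [445.8, -154.2, 41.4]
orientation: [180.0, -0.1, -8.4]
force: [0.7, -0.5, 6.2]
finger_gap: -0.1
```

View pics/d.png

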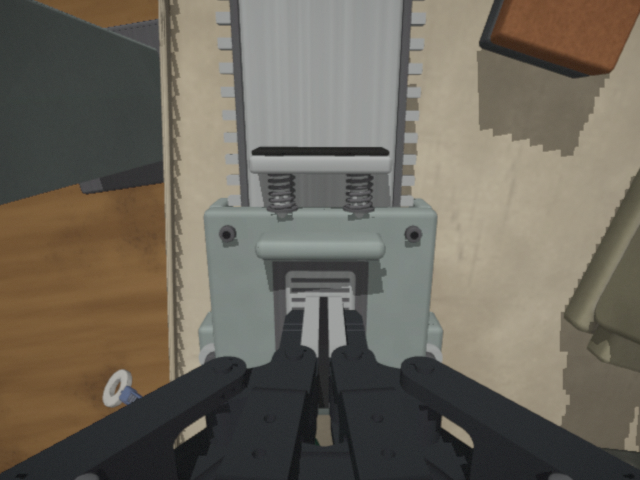

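The fingertips are on the rear half of the button, the carriage is well back, and the jaw's front edge is near (320,150).

```bash
cat > hf.py <<'E'
from h import *
O=np.array([458.2,-66.2]);a=np.radians(81.4);Y=np.array([np.cos(a),np.sin(a)]);X=np.array([Y[1],-Y[0]])
H=lambda p:np.c_[(np.atleast_2d(p)[:,:2]-O)@X,(np.atleast_2d(p)[:,:2]-O)@Y].round(1)
W=lambda x,y:(O+x*X+y*Y).round(1)
E
python3 - <<'E'
from rig import telemetry, vision
from hf import *
s=telemetry.sense();c=vision.read_camera("wrist");Rm,e=wristcam(c,s)
print(H(ray(c,Rm,e,[(253,150),(388,150)],46)),H(s["ee_pos"]))
E
```

```text
[[-21.3 -25.7]
 [ 23.1 -25.6]] [[  0.8 -88.9]]
```

```bash
python3 -m creep '[0,0,0,0.004,0,0,0,0,0.006,0,0,0,0,0.02,0,0,0,0,0.03,0,0,0,0,0.04,0,0.085,0.0247,0.0278,0.01,-0.0566,0.085,0.0247,0.0278,0,-0.0566,0.085,0.0247,0.0278,0,-0.0566,0.085,0.0247,0.0278,0,-0.0566,0.085,0.0247,0.0278,0,-0.0566,0.085,0,0,0,0,0.085,0,0,0,0]'
python3 - <<'E'
from rig import telemetry, vision
from hf import *
s=telemetry.sense();c=vision.read_camera("wrist"); cv2.imwrite("pics/e.png",c["image"]);Rm,e=wristcam(c,s)
hsv=cv2.cvtColor(c["image"],cv2.COLOR_BGR2HSV)
m=cv2.inRange(hsv,(3,100,60),(16,255,255)); 
P=cloud(c,Rm,e); m[abs(P[...,2]-24)>5]=0
k=max(cv2.findContours(m,0,1)[0],key=cv2.contourArea)
r=cv2.minAreaRect(ray(c,Rm,e,cv2.convexHull(k)[:,0],24)[:,:2].astype(np.float32));print(r)
E
```

```text
t: 6.3
ee_pos: [567.8, -14.0, 149.8]
orientation: [179.9, 0.1, -24.5]
force: [0.1, 0.1, -0.2]
finger_gap: 84.7
((570.1394653320312, -15.6690673828125), (122.71937561035156, 44.24033737182617), 65.45918273925781)
```

View pics/e.png

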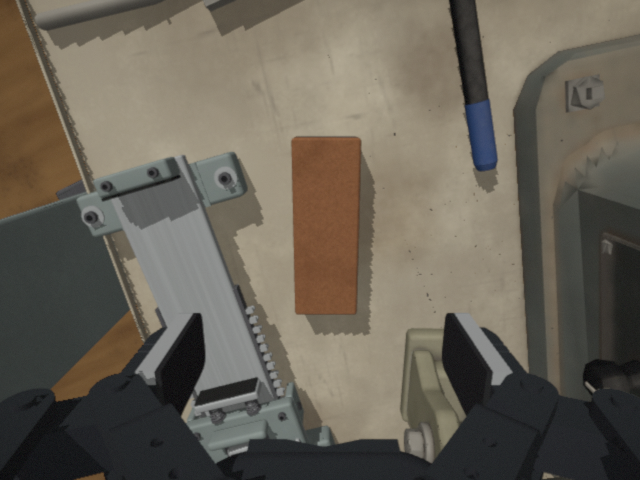

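The stone is centred under the gripper at (570,-16), measuring 123x44 mm at 65.5°. The holder's end is at the left. I'll descend with a 70 mm opening.

```bash
python3 -m creep '[0.07,0.0023,-0.0017,-0.04,0.0,0.07,0,0,-0.04,0,0.07,0,0,-0.03,0,0.07,0,0,-0.018,0,0.07,0,0,-0.01,0,0.07,0,0,-0.005,0,0.07,0,0,-0.002,0,0.07,0,0,0,0]' 40
```

```text
t: 7.15
ee_pos: [571.6, -16.6, 6.7]
orientation: [-180.0, -0.1, -24.7]
force: [0.0, -0.2, 1.0]
finger_gap: 70.1
```

```bash
python3 -m creep '[0.07,-0.001,0,-0.003,0,0.07,0,0,-0.002,0,0.04,0,0,0,0,0.04,0,0,0,0,0.04,0,0,0,0,0.04,0,0,0,0,0.04,0,0,0,0,0.04,0,0,0,0]' 50
```

```text
t: 7.95
ee_pos: [570.1, -16.2, 1.2]
orientation: [-180.0, -0.0, -24.6]
force: [-0.6, 1.6, 5.3]
finger_gap: 43.7
```

```bash
python3 -m creep '[0.04,0,0,0.005,0,0.04,0,0,0.01,0,0.04,0,0,0.02,0,0.04,0,0,0.03,0,0.04,-0.02,0.0022,0.015,0.056,0.04,-0.02,0.0022,0,0.056,0.04,-0.02,0.0023,0,0.056,0.04,-0.02,0.0023,0,0.056,0.04,-0.0226,0.0023,0,0.055,0.04,0,0,0,0,0.04,0,0,0,0]' 50
python3 - <<'E'
from rig import telemetry, vision
from hf import *
s=telemetry.sense();c=vision.read_camera("wrist"); cv2.imwrite("pics/f.png",c["image"]);Rm,e=wristcam(c,s)
P=cloud(c,Rm,e)
hsv=cv2.cvtColor(c["image"],cv2.COLOR_BGR2HSV)
m=cv2.inRange(hsv,(3,100,60),(16,255,255))
n,l,st,_=cv2.connectedComponentsWithStats(m); i=1+st[1:,4].argmax(); q=P[l==i]
print(st[i],"z pct",np.percentile(q[:,2],[5,25,50,75,95]))
zt=np.median(q[:,2]); k=max(cv2.findContours((l==i).astype(np.uint8),0,1)[0],key=cv2.contourArea)
r=cv2.minAreaRect(ray(c,Rm,e,cv2.convexHull(k)[:,0],zt)[:,:2].astype(np.float32));print(r,H(r[0]),H(s["ee_pos"]))
A=np.c_[q[:,:2],np.ones(len(q))];print(np.linalg.lstsq(A,q[:,2],rcond=None)[0])
E
```

```text
t: 9.05
ee_pos: [466.9, -5.0, 80.9]
orientation: [180.0, -0.0, -8.7]
force: [0.8, 0.5, -3.5]
finger_gap: 43.9
[  248   157   151   289 39111] z pct [102.23909136 102.88434512 103.28383913 103.68285911 104.26067668]
((469.6999816894531, 6.408916473388672), (102.05253601074219, 44.16826629638672), 81.36925506591797) [[ 0.5 73.5]] [[-0.6 61.8]]
[7.90989390e-03 2.65480475e-02 9.96208423e+01]
```

View pics/f.png

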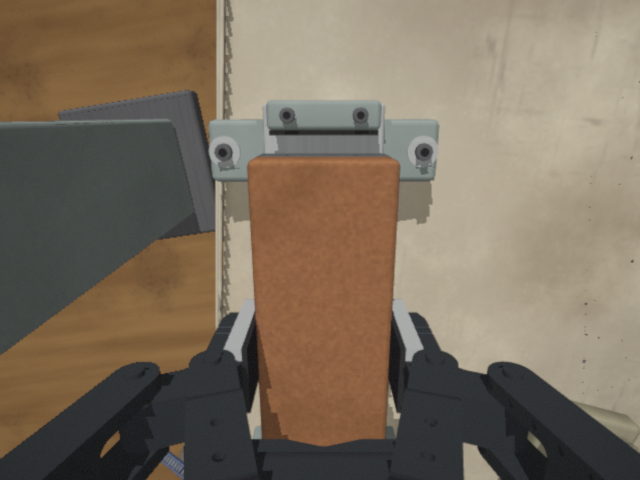

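```bash
python3 -m creep '[0.04,0,0,-0.02,0,0.04,0,0,-0.015,0,0.04,0,0,-0.008,0,0.04,0,0,-0.003,0,0.04,0,0,-0.001,0,0.04,0,0,0,0,0.04,0,0,0,0]' 50;  python3 - <<'E'
from rig import telemetry, vision
from hf import *
s=telemetry.sense();c=vision.read_camera("wrist"); cv2.imwrite("pics/g.png",c["image"]);Rm,e=wristcam(c,s)
E
```

```text
t: 9.8
ee_pos: [468.1, -5.0, 34.5]
orientation: [-180.0, -0.1, -8.7]
force: [-0.2, 0.2, -3.6]
finger_gap: 44.1
```

View pics/g.png

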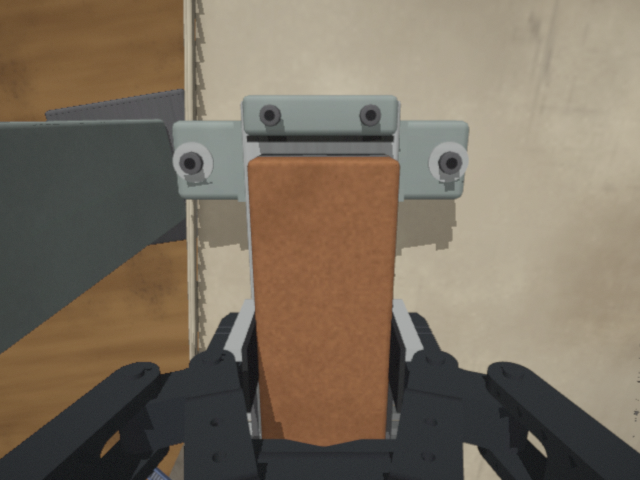

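The stone is square with the end stop (stop mid column 321, stone mid column 324) with a gap at the stop. I'll lower the last few mm gently.

```bash
python3 -m creep '[0.04,0,0,-0.002,0,0.04,0,0,-0.001,0,0.04,0,0,-0.001,0,0.04,0,0,0,0]' 50
```

```text
t: 10.25
ee_pos: [467.0, -5.0, 29.6]
orientation: [180.0, 0.0, -8.7]
force: [0.2, -0.1, -2.9]
finger_gap: 43.7
```

```bash
python3 -m creep '[0.04,0,0,-0.001,0,0.04,0,0,0,0]' 50
```

```text
t: 10.45
ee_pos: [467.3, -5.0, 29.1]
orientation: [-180.0, 0.0, -8.7]
force: [-2.1, -0.2, 1.4]
finger_gap: 44.2
```

```bash
python3 -m creep '[0.046,0,0,0,0,0.05,0,0,0,0,0.056,0,0,0,0,0.062,0,0,0,0,0.062,0,0,0,0,0.062,0,0,0.005,0,0.062,0,0,0.02,0,0.062,0,0,0.04,0,0.062,0,0,0.04,0,0.062,0,0,0.04,0,0.062,0,0,0,0,0.062,0,0,0,0]' 50
python3 - <<'E'
from rig import telemetry, vision
from hf import *
s=telemetry.sense();c=vision.read_camera("wrist"); cv2.imwrite("pics/i.png",c["image"]);Rm,e=wristcam(c,s)
P=cloud(c,Rm,e)
hsv=cv2.cvtColor(c["image"],cv2.COLOR_BGR2HSV)
m=cv2.inRange(hsv,(3,100,60),(16,255,255))
n,l,st,_=cv2.connectedComponentsWithStats(m); i=1+st[1:,4].argmax(); q=P[l==i]
print(st[i],"z pct",np.percentile(q[:,2],[5,25,50,75,95]))
k=max(cv2.findContours((l==i).astype(np.uint8),0,1)[0],key=cv2.contourArea)
r=cv2.minAreaRect(ray(c,Rm,e,cv2.convexHull(k)[:,0],52)[:,:2].astype(np.float32));print(r,H(r[0]))
A=np.c_[q[:,:2],np.ones(len(q))];print(np.linalg.lstsq(A,q[:,2],rcond=None)[0])
E
```

```text
t: 11.65
ee_pos: [468.4, -5.0, 175.6]
orientation: [-180.0, -0.2, -8.7]
force: [-0.4, 0.7, -1.4]
finger_gap: 62.2
[    0     0   248   443 48715] z pct [-935.02129739 -932.57862868 -930.9069775  -929.20042318 -926.60029796]
((331.9476318359375, -5.4399566650390625), (350.6460266113281, 165.45944213867188), 68.38662719726562) [[-133.9   41.2]]
[ 7.17705112e-02 -1.90577737e-02 -9.15889954e+02]
```

View pics/i.png

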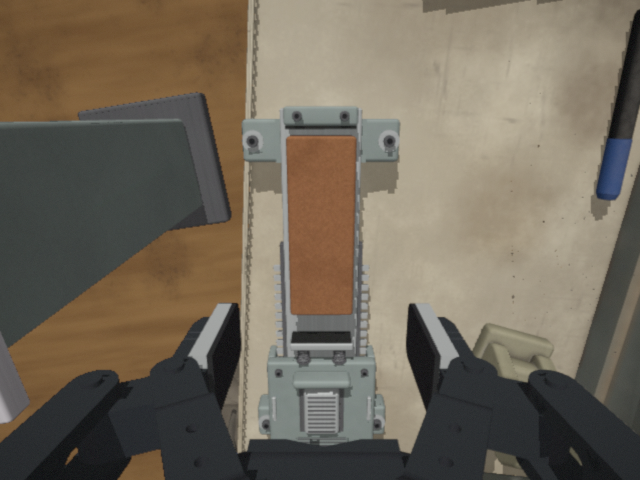

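The stone lies between the jaws, spanning columns 287–356 and rows 137–315. I'll measure it from that picture with the floor masked out.

```bash
python3 - <<'E'
from rig import telemetry, vision
from hf import *
s=telemetry.sense();c=vision.read_camera("wrist");Rm,e=wristcam(c,s)
P=cloud(c,Rm,e)
m=cv2.inRange(cv2.cvtColor(c["image"],cv2.COLOR_BGR2HSV),(3,100,60),(16,255,255)); m[abs(P[...,2]-52)>6]=0
k=max(cv2.findContours(m,0,1)[0],key=cv2.contourArea); q=P[m>0]
r=cv2.minAreaRect(ray(c,Rm,e,cv2.convexHull(k)[:,0],52)[:,:2].astype(np.float32));print(r,H(r[0]),np.median(q[:,2]))
A=np.c_[q[:,:2],np.ones(len(q))];print(np.linalg.lstsq(A,q[:,2],rcond=None)[0])
print("stop",H(ray(c,Rm,e,[(285,126),(357,126)],46)),"jaw",H(ray(c,Rm,e,[(291,346),(354,346)],46)),"btn",H(ray(c,Rm,e,[(321,411)],48)),H(s["ee_pos"]),s["orientation"])
print(W(0,-90),W(0,-48.2))
E
```

```text
((468.6825256347656, -4.7000885009765625), (122.89763641357422, 43.771888732910156), 81.32234954833984) [[ 1.2 62.4]] 51.58930853388915
[ 1.86943483e-03 -1.46212691e-03  5.06940603e+01]
stop [[-23.2 129.7]
 [ 22.4 129.7]] jaw [[-23.3 -28.5]
 [ 23.8 -28.6]] btn [[ -1. -85.]] [[-0.4 61.9]] [-1.79998964e+02 -2.09389745e-02 -8.65230956e+00]
[ 444.7 -155.2] [ 451.  -113.9]
```

```bash
python3 -m creep '[0,-0.006,-0.0376,0,0,0,-0.006,-0.0376,0,0,0,-0.006,-0.0375,0,0,0,-0.0057,-0.0375,0,0,0,0,0,-0.04,0,0,0,0,-0.04,0,0,0,0,-0.025,0,0,0,0,-0.01,0,0,0,0,-0.005,0,0,0,0,0,0]' 40
```

```text
t: 12.75
ee_pos: [443.3, -155.0, 53.3]
orientation: [-180.0, 0.1, -8.6]
force: [-0.4, -1.0, -0.1]
finger_gap: -0.0
```

```bash
python3 - <<'E'
from rig import telemetry, vision
from hf import *
s=telemetry.sense();c=vision.read_camera("wrist"); cv2.imwrite("pics/j.png",c["image"]); print(s["ee_pos"],H(s["ee_pos"]))
E
```

```text
[ 443.31854466 -154.95280492   53.33896656] [[ -1.4 -90. ]]
```

View pics/j.png

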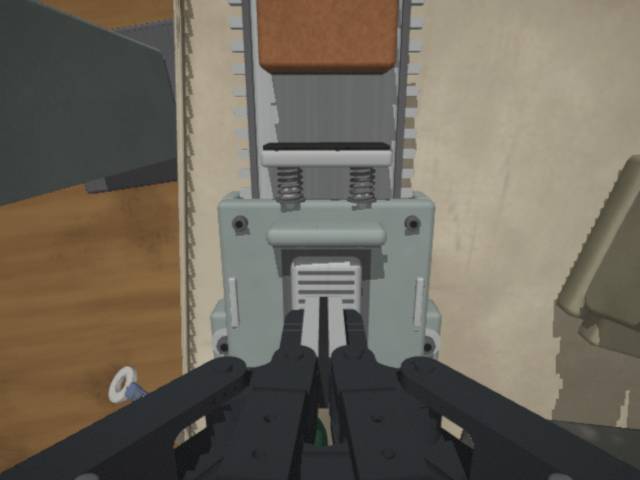

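The tips sit over the button, between the ribs. I'll shift them forward 10 mm and press.

```bash
python3 -m creep '[0,0.0025,0.01,0,0,0,0,0,-0.004,0,0,0,0,-0.003,0,0,0,0,-0.003,0,0,0,0,-0.0015,0,0,0,0,-0.0005,0,0,0,0,0,0]'
```

```text
t: 13.5
ee_pos: [446.9, -145.5, 42.5]
orientation: [180.0, -0.1, -8.7]
force: [-0.7, 0.2, 5.9]
finger_gap: 0.2
```

```bash
python3 -m creep '[0,0,0,-0.001,0,0,0,0,0,0,0,0.0006,0.004,0,0,0,0.0006,0.004,0,0,0,0.0006,0.004,0,0,0,0.0006,0.004,0,0,0,0.0006,0.004,0,0,0,0,0,0,0]'
```

```text
t: 14.3
ee_pos: [450.0, -125.3, 41.7]
orientation: [180.0, -0.1, -8.6]
force: [-0.2, 1.3, 5.9]
finger_gap: -0.1
```

```bash
python3 - <<'E'
from rig import telemetry, vision
from hf import *
s=telemetry.sense();c=vision.read_camera("wrist"); cv2.imwrite("pics/k.png",c["image"]); print(s["ee_pos"],H(s["ee_pos"]))
E
```

```text
[ 450.01845591 -125.33634894   41.6624804 ] [[  0.8 -59.7]]
```

View pics/k.png

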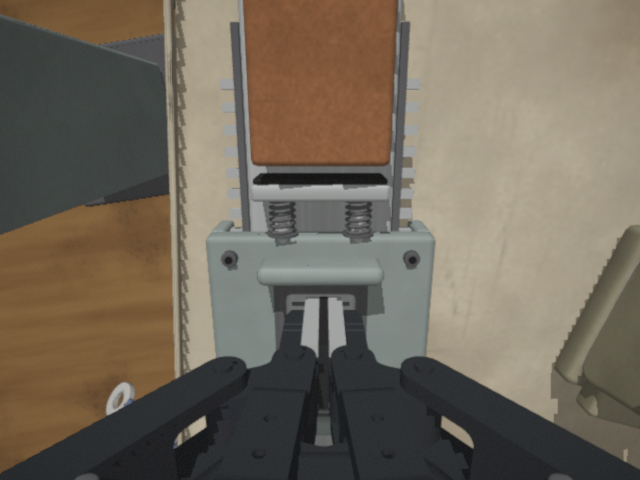

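The carriage follows the button, and the jaw (row 178) is closing on the stone's end (row 162). I'll go on in small steps.

```bash
python3 -m creep '[0,0.0004,0.003,0,0,0,0.0004,0.003,0,0,0,0.0004,0.003,0,0,0,0.0004,0.003,0,0,0,0.0003,0.002,0,0,0,0.0003,0.002,0,0]'
```

```text
t: 14.95
ee_pos: [452.4, -110.6, 41.8]
orientation: [179.9, -0.1, -8.6]
force: [-0.3, -3.5, 6.6]
finger_gap: 0.1
```

```bash
python3 -m creep '[0,0.0003,0.002,0,0,0,0.0003,0.002,0,0,0,0.0003,0.002,0,0,0,0,0,0,0]'
```

```text
t: 15.35
ee_pos: [453.3, -104.9, 41.9]
orientation: [179.8, -0.2, -8.6]
force: [-1.7, -5.4, 6.0]
finger_gap: 0.0
```

```bash
python3 -m creep '[0,0.0003,0.002,-0.0003,0,0,0.0003,0.002,0,0,0,0,0,0,0]'; python3 - <<'E'
from rig import telemetry, vision
from hf import *
s=telemetry.sense();c=vision.read_camera("wrist"); cv2.imwrite("pics/l.png",c["image"]); print(s["ee_pos"],H(s["ee_pos"]))
E
```

```text
t: 15.65
ee_pos: [453.8, -101.6, 41.8]
orientation: [179.8, -0.1, -8.6]
force: [-2.9, -8.6, 7.0]
finger_gap: -0.1
[ 453.84649358 -101.64291394   41.80193113] [[  1.  -35.7]]
```

View pics/l.png

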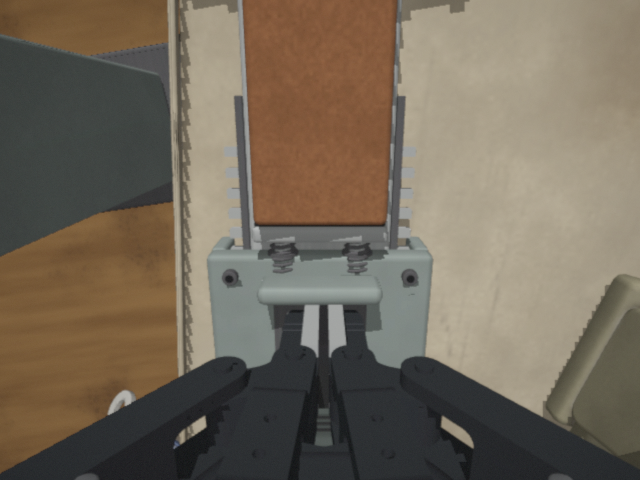

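The tips are on the front rib and the springs are partly squeezed. I'll continue in finer steps, watching the force.

```bash
python3 -m creep '[0,0.0002,0.0015,0,0,0,0.0002,0.0015,0,0,0,0,0,0,0]'
```

```text
t: 16.0
ee_pos: [454.2, -99.3, 41.8]
orientation: [179.7, -0.2, -8.5]
force: [-3.3, -10.7, 7.8]
finger_gap: 0.1
```

```bash
python3 -m creep '[0,0.0002,0.0015,0,0,0,0,0,0,0]'
```

```text
t: 16.2
ee_pos: [454.4, -98.0, 41.8]
orientation: [179.7, -0.2, -8.5]
force: [-2.5, -11.8, 7.9]
finger_gap: -0.2
```

```bash
python3 -m creep '[0,0.0002,0.0015,0,0,0,0,0,0,0]'
```

```text
t: 16.4
ee_pos: [454.6, -97.0, 41.8]
orientation: [179.6, -0.2, -8.5]
force: [-3.8, -13.9, 7.1]
finger_gap: -0.4
```

```bash
python3 -m creep '[0,0.0002,0.0015,0,0,0,0,0,0,0]'
```

```text
t: 16.6
ee_pos: [454.6, -96.9, 41.9]
orientation: [179.5, -0.2, -8.4]
force: [-4.4, -19.7, 6.5]
finger_gap: 0.1
```

The force rose to 20 N with no further motion, so the jaw is right in. I'll let the button up while holding y.

```bash
python3 -m creep '[0,0,0,0.0015,0,0,0,0,0.0015,0,0,0,0,0.0015,0,0,0,0,0.0015,0,0,0,0,0.001,0,0,0,0,0,0]'
```

```text
t: 17.2
ee_pos: [452.9, -96.5, 46.2]
orientation: [179.5, -0.0, -8.5]
force: [0.8, -20.1, -10.5]
finger_gap: -0.2
```

```bash
python3 -m creep '[0,-0.00015,-0.001,0,0,0,-0.00015,-0.001,0.0005,0,0,-0.00015,-0.001,0.0005,0,0,-0.00015,-0.001,0.0005,0,0,0,0,0,0]'
```

```text
t: 17.7
ee_pos: [452.4, -98.7, 48.1]
orientation: [179.7, 0.0, -8.6]
force: [-0.7, -12.2, -5.5]
finger_gap: 0.2
```

```bash
python3 -m creep '[0,-0.00015,-0.001,0.0003,0,0,-0.00015,-0.001,0,0,0,0,0,0,0]'
```

```text
t: 18.0
ee_pos: [452.0, -99.5, 48.3]
orientation: [179.8, 0.1, -8.6]
force: [0.3, -6.5, -4.2]
finger_gap: 0.3
```

```bash
python3 -m creep '[0,-0.0003,-0.002,0.0005,0,0,0,0,0,0]'
```

```text
t: 18.2
ee_pos: [452.1, -99.8, 49.4]
orientation: [-180.0, 0.1, -8.7]
force: [-1.4, -1.0, -0.9]
finger_gap: 0.0
```

Contact ended after the carriage slipped back about 3 mm, so it looks locked. I'll back off, lift and check.

```bash
python3 -m creep '[0,-0.0015,-0.008,0.002,0,0,0,0,0.01,0,0,0,0,0.03,0,0,0,0,0.04,0,0,0,0,0.04,0,0,0.003,0.02,0.03,0,0,0.006,0.04,0,0,0,0.006,0.04,0,0,0,0,0,0,0,0,0,0,0,0]'; python3 - <<'E'
from rig import telemetry, vision
from hf import *
s=telemetry.sense();c=vision.read_camera("wrist"); cv2.imwrite("pics/m.png",c["image"]); Rm,e=wristcam(c,s)
P=cloud(c,Rm,e)
m=cv2.inRange(cv2.cvtColor(c["image"],cv2.COLOR_BGR2HSV),(3,100,60),(16,255,255)); m[abs(P[...,2]-52)>6]=0
k=max(cv2.findContours(m,0,1)[0],key=cv2.contourArea); q=P[m>0]
r=cv2.minAreaRect(ray(c,Rm,e,cv2.convexHull(k)[:,0],52)[:,:2].astype(np.float32));print(r,H(r[0]),np.median(q[:,2]))
A=np.c_[q[:,:2],np.ones(len(q))];print(np.linalg.lstsq(A,q[:,2],rcond=None)[0])
np.savez("m.npz",Rm=Rm,e=e,**c)
t=vision.read_camera("top"); cv2.imwrite("pics/m_top.png",t["image"])
cv2.imwrite("pics/m_crop.png",cv2.resize(c["image"][80:440,200:450],None,fx=1.66,fy=1.66,interpolation=cv2.INTER_CUBIC))
E
```

```text
t: 19.2
ee_pos: [466.1, -7.0, 202.5]
orientation: [180.0, -0.0, -8.5]
force: [-0.3, 0.0, -0.5]
finger_gap: -0.2
((469.23162841796875, -0.6897048950195312), (123.70597839355469, 43.738136291503906), 81.36870574951172) [[ 1.1 66.4]] 51.59848815987948
[ 1.85485337e-03 -1.27816522e-03  5.07263342e+01]
```

View pics/m.png

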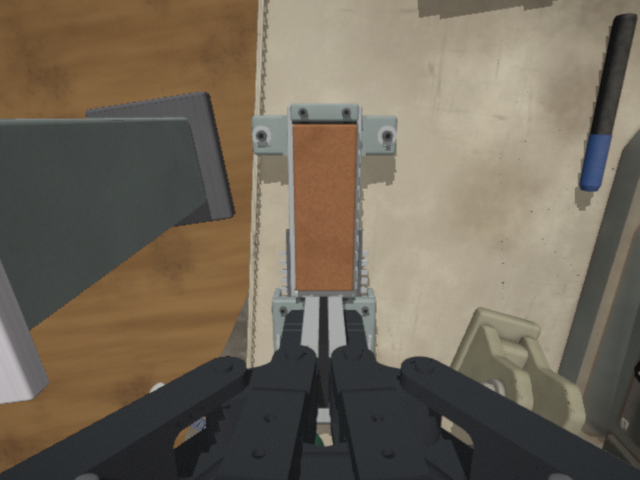

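View pics/m_top.png

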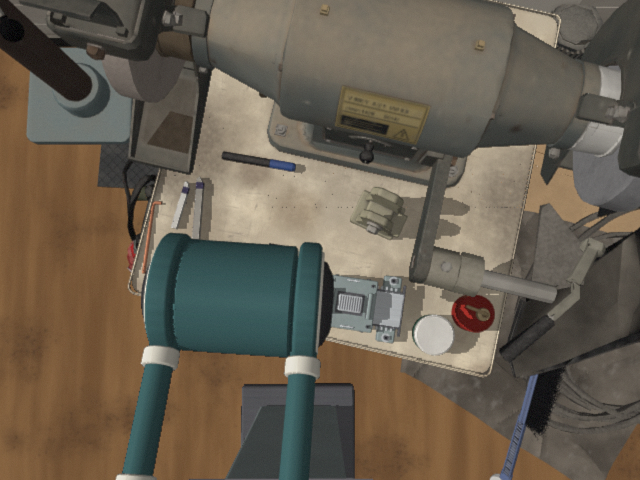

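The stone is against the stop at y = 66.4 and square. In the top view the button is at (349,303) and the bystanders look unmoved. Next I'll check carriage position and button height.

```bash
python3 - <<'E'
from rig import vision
from hf import *
c=vision.read_camera("top");Rm,e=cam(c)
P=cloud(c,Rm,e)
c0=dict(np.load("a_top.npz"));P0=cloud(c0,Rm,e)
cv2.imwrite("pics/n.png",cv2.resize(c["image"][260:345,325:425],None,fx=6,fy=6,interpolation=cv2.INTER_CUBIC))
# O for top calibration
o=np.array([456.6,-66.1])
print("button z now",np.median(P[299:308,345:354,2]),"before",np.median(P0[297:306,340:349,2]))
def deck(P):
    q=P[250:350,300:410].reshape(-1,3);h=np.c_[(q[:,:2]-o)@X,(q[:,:2]-o)@Y]
    m=(abs(h[:,0])<40)&(abs(h[:,0])>30)&(q[:,2]>36)&(q[:,2]<44); return np.percentile(h[m,1],[1,50,99]).round(1)
print(deck(P0),deck(P))
E
```

```text
button z now 48.956652331773284 before 48.456730297359286
[-83.1 -41.6  -0.9] [-92.2 -58.3 -21.8]
```

View pics/n.png

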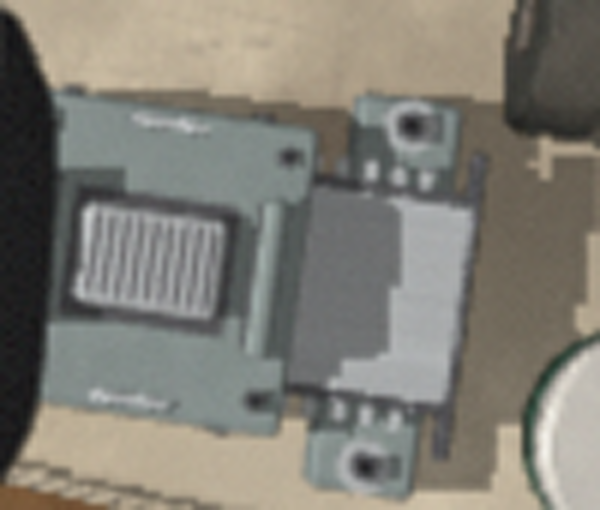

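The carriage is about 9 mm behind its starting gap of 48 mm, so it is in the 40 mm gap. The button is fully up, and nothing is touching. Handing in.

```bash
python3 -c "
from rig import ticket; print(ticket.job_done())"
```

```text
the job is handed in; nothing more can be done
None
```

The oilstone is mounted in the holder against the end stop, the carriage is locked, and I handed the job in at about 19 s of the 69 s allowed; no verdict is reported.

I slid the carriage fully back with the button held down and laid the stone on the bed. I then held the button again and pushed the carriage up until the force rose to about 20 N with no further motion. When I let the button up, the carriage slipped back about 3 mm and stopped against the rack.

Last checks:

| What | Measured | Wanted |
|---|---|---|
| Stone centre along the bed | y = 66.4 mm | 64.3 to 68.3 mm |
| Stone off the middle line | 1.1 mm | within 7 mm |
| Stone direction against the holder | within about 0.1° | within 3.4° |
| Stone top above the stand | 51.6 mm, flat | 52 mm |
| Button top above the stand | about 49 mm (up) | 48 mm when up |
| Carriage travel | about 39 to 40 mm (the 40 mm gap) | the gap about 2 mm short of right in |

- **Jaw squeeze:** about 10 mm, inferred from the carriage position rather than measured. The contact force on the end stop was not measured after locking either.
- **Camera disagreement:** the wrist and top cameras differed by 2–3 mm in x, which is well inside the tolerances.
- **Other things on the stand:** in the last top view the marker, paste tin and oil can looked unmoved. The arm hid part of the stand around the bits and punch, though I never touched them.

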